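Top bowl from the nested pile onto the banding wheel

ROBOT

A 7-joint arm with a two-finger parallel gripper is mounted at the origin on the work surface. World frame = base frame: x ahead of the robot, y to its left, z up, the work surface at z = 0. Lengths are in m, angles in degrees, forces in N, time in s.
With the tool pointing down it reaches from about 0.425 to 0.875 m from the base axis. Payload 4.7 kg.
Tool frame: the origin (TCP) lies between the finger pads; the fingertips stand env.tip_reach ahead of it and the grasp point (between the pads) lies 2 mm behind it (env.tip_reach is the distance from the TCP to the fingertips, in m); z points along the fingers, y is the line along which they close (so a half turn about z gives the same grasp; the last joint's range is limited). The gripper opens to 87 mm and grips with 3 to 60 N. Pads are 19 mm wide; open, the fingers measure 117 mm over their backs; the gripper's body (75 mm by 190 mm) begins 51 mm behind the grasp point.
Start: joints at [73.917, 18.392, -4.016, 83.108, 1.295, 78.541, -3.26], TCP at [0.189, -0.622, 0.24] pointing down, gripper open.
Joint ranges: [-163.93, 163.93], [-17.29, 119.83], [-79.2, 71.16], [3.27, 140.29], [-89.18, 269.18], [5.43, 117.66], [-154.24, 154.24]. Speed limits (degrees/s): [147.25, 147.25, 180, 180, 180, 180, 180].

INTERFACE

Orientations are given as [roll, pitch, yaw] about the fixed x, y, z axes, in that order (R = Rz(yaw) Ry(pitch) Rx(roll)).
In Python, from cell import env gives the robot as it stands.
- The arm moves only by the tool drive_effector, called after "Emit:" by a JSON object that holds its "method" and its "body", one argument or row to a line. Schema: {"type":"object","properties":{"increments":{"type":"array","items":{"type":"array","items":{"type":"number"},"minItems":5,"maxItems":5},"minItems":1,"maxItems":8},"squeeze":{"type":"number"},"only":{"type":"string"},"quiet":{"type":"boolean"},"lines":{"type":"string"}},"required":["increments"],"additionalProperties":false}. increments is a list of rows, 1 to 8 of them, each of 5 numbers: dx, dy, dz in units of 20 mm, then a turn about the tool's z in units of 10 degrees, then the finger opening in m; each row is the pose to reach, as a shift and turn from the pose commanded when the call began, along the tool's axes at that moment; what a row does not reach only later rows make up. A row lasts 1/12 s, in which the tool goes at most 0.0417 m and 7.16 degrees, less where a joint would pass 70% of its speed; a pose out of reach is approached as far as the arm can. The fingers move at their own pace and stop on an object; squeeze is the grip in N (left out, the last holds). Time passes only in rows, so rows that do not move let the fingers close. The tool returns the time, the measured TCP pose, the force, the opening and the grip force at its end. only (a regular expression) keeps the lines of the reply that match it, lines (a string "A,B") keeps lines A to B, and quiet returns only ok. Input that does not fit is refused with a message, and nothing moves.
- env.get_obs(): the state, without advancing time (a new reading comes with each control period).
- env.read_camera(name): name is "side" or "top" or "wrist"; returns a dict with "color" (384x512x3 uint8, blue, green, red), "fx", "fy", "cx", "cy" (pixels), "dist" ([k1, k2, p1, p2, k3] as OpenCV has them; the pictures are not rectified), "world_from_camera" (4x4, takes a point from camera to world coordinates). Camera axes: x right, y down, z forward; pixel columns grow to the right and rows downward; lengths in m; the calibration is good to about 2 mm. A picture is of the moment at which its call begins. There is no depth.
- env.sign_off(): hands the job in; it is judged then, once.
The state is a dict: "time_s": time; "qpos": joint angles; "joint_velocities": joint speeds; "effort": joint torques, N m; "tool_pos": TCP position; "tool_rot": TCP orientation; "force": force on the tool from outside, world axes, zero at the start; "wrist_torque": the same for the moment, N m; "grip_width": finger opening in m; "grasp_force": force on a finger pad.
Only numpy, scipy, OpenCV 4.12 (cv2) and the standard library are available. Lean on these libraries where they do the work, as an engineer would, in place of code of your own. Each camera call takes 0.05 s, during which the arm holds its last target. There are 200 camera calls.

TASK

In the pottery classroom, lift the top small terracotta bowl off its nested pile and set it down, upright, in the middle of the banding wheel's round metal head, ready for decorating. Put it down rather than dropping it, and leave the lower terracotta bowl and the pile of white bowls where they stand.

Things in the scene. Friction and masses are not known exactly. Their poses are not given: they have to be found in the camera images.
- red_top: upper of two nested terracotta (orange-brown) bowls, the one to move: round, rim 60 mm across, 54 mm tall, 34 mm foot, wall 4 mm, about 140 g; its top 16 mm is a nearly straight band to grip across from above, any yaw. Nests loosely, underside 26 mm above the lower bowl's, so its top 26 mm stand above the lower rim, its rim 80 mm above the table. Origin: centre of underside, z up
- red_low: lower terracotta bowl, loose on the table, stays there: same shape and size (rim 60 mm across, 54 mm tall, inner floor 26 mm above the underside). Origin: centre of underside, z up
- white_top: upper of two nested white bowls, same shapes and nesting as the terracotta pair; stays there. Origin: centre of underside, z up
- wheel: banding wheel (potter's decorating turntable), fixed and not turning: dark iron foot and a round flat aluminium head 170 mm across with faint rings; origin at the centre of its foot on the table, z up; the head's flat top lies 60 mm above the origin

How it is judged (in metres and radians):
On the way:
1. the top terracotta bowl is lifted clear of the lower one, which stays on the table (z of red_top in the frame of red_low above 0.065 m and height (world z) of red_low below 0.01 m), for 0.1 s.
At the end, for the whole second after the job is handed in: The bowl from the top of the terracotta pile stands at rest and upright (within 10 degrees) on the banding wheel's head, its centre within 20 mm of the wheel's centre; the lower terracotta bowl and the upper white bowl stand upright within 25 mm of where they began (horizontal distance between red_top and wheel below 0.02 m and z of red_top in the frame of wheel between 0.055 and 0.066 m and angle between each of red_top, red_low, white_top's own z axis and vertical below 0.175 rad and linear speed of red_top below 0.02 m/s and distance of each of red_low, white_top from where it was at the start of the episode below 0.025 m); the robot touches nothing.
It fails at once if the white pile is disturbed: its top bowl moved more than 40 mm (distance of white_top from where it was at the start of the episode above 0.04 m).
It fails at once if the lower terracotta bowl is moved more than 40 mm (distance of red_low from where it was at the start of the episode above 0.04 m).
It fails at once if the bowl is dropped: let go of, away from its pile, with its underside more than 20 mm above the wheel's head (horizontal distance between red_top and red_low above 0.05 m and z of red_top in the frame of wheel above 0.08 m and contact force between the fingers and red_top below 0.01 N).
It also fails if it takes over 42 s, if anything falls off the work surface, if the arm or the gripper's body presses on something with over 40 N, if the wrist force passes 120 N, or if a joint passes its speed limit or range.

## Working session

There is one attempt and no reset: what is moved stays moved. The work goes in short steps, Python scripts to look and compute and a tool call to move; the robot and the scene stay as the last step left them, time stands still between calls to the robot, and variables do not carry over. Pictures are saved under pics/ and viewed, at most 10 in all, crops included, and the job is handed in when it is done.

```bash
ls; mkdir -p pics
```

Run:
```python
from cell import env
import cv2,numpy as np
o=env.get_obs();print(o['time_s'],o['tool_pos'],o['tool_rot'],o['grip_width'],env.tip_reach)
ims=[]
for n in("side","top"):
    c=env.read_camera(n);cv2.imwrite(f"pics/{n}0.png",c["color"]);ims.append(c["color"])
    print(n,c["fx"],c["cx"],c["cy"],c["dist"],np.round(c["world_from_camera"],3).tolist())
cv2.imwrite("pics/both0.png",cv2.resize(np.vstack(ims),(400,600)) if 0 else cv2.resize(np.hstack(ims),(800,300)))
```

```text
cell.py
pics
0.0 [ 0.18867107 -0.62147241  0.23846262] [-1.79891040e+02  7.70744581e-03  1.68955803e+01] 0.08696027257261131 0.017
side 461.10103115839206 254.81193834447038 194.36758449573333 [-0.13237805  0.          0.          0.          0.        ] [[0.835, -0.353, 0.422, 0.163], [-0.55, -0.556, 0.624, -0.545], [0.015, -0.753, -0.658, 0.631], [0.0, 0.0, 0.0, 1.0]]
top 433.5826046158756 252.61411050131727 186.5940616640319 [-0.11691697  0.          0.          0.          0.        ] [[-0.016, -0.997, 0.071, 0.458], [-1.0, 0.014, -0.024, 0.005], [0.023, -0.072, -0.997, 1.092], [0.0, 0.0, 0.0, 1.0]]
```

View pics/side0.png

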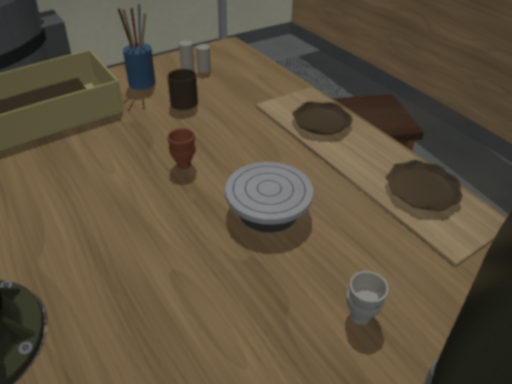

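View pics/top0.png

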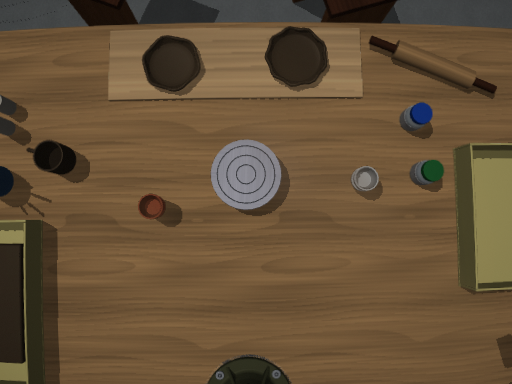

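The side view shows the terracotta pile near (182,148), the wheel head near (269,190) and the white pile near (367,295). The top view shows them at (152,206), (246,174) and (365,179).

Create h.py:
```python
import cv2,numpy as np
def load(c):
    K=np.array([[c["fx"],0,c["cx"]],[0,c["fy"],c["cy"]],[0,0,1.]]);return K,np.array(c["dist"],float),np.array(c["world_from_camera"])
def rays(c,p):
    K,d,T=load(c)
    u=cv2.undistortPoints(np.array(p,float).reshape(-1,1,2),K,d)[:,0]
    return T[:3,3],np.c_[u,np.ones(len(u))]@T[:3,:3].T
def plane(c,p,z):
    o,r=rays(c,p);return o+r*((z-o[2])/r[:,2])[:,None]
def tri(c1,p1,c2,p2):
    o,a=rays(c1,[p1]);q,b=rays(c2,[p2]);a,b=a[0],b[0]
    s=np.linalg.lstsq(np.c_[a,-b],q-o,rcond=None)[0];A,B=o+s[0]*a,q+s[1]*b
    return (A+B)/2,np.linalg.norm(A-B)
def big(m,seed):
    n,l,s,_=cv2.connectedComponentsWithStats(m.astype(np.uint8),connectivity=4)
    ys,xs=np.nonzero(l);i=np.argmin((xs-seed[0])**2+(ys-seed[1])**2);m=(l==l[ys[i],xs[i]]).astype(np.uint8)
    return max(cv2.findContours(m,cv2.RETR_EXTERNAL,cv2.CHAIN_APPROX_NONE)[0],key=len)[:,0]
def red(im):
    h=cv2.cvtColor(im,cv2.COLOR_BGR2HSV);return ((h[...,0]<9)|(h[...,0]>172))&(h[...,1]>105)&(h[...,2]>40)
def grey(im):
    h=cv2.cvtColor(im,cv2.COLOR_BGR2HSV);return (h[...,1]<60)&(h[...,2]>85)
```

Run:
```python
from cell import env
from h import *
s=env.read_camera("side");t=env.read_camera("top")
W={}
for n,c,ps,pr in(("side",s,(269,190),(182,148)),("top",t,(246,174),(152,206))):
    im=c["color"]
    w=big(grey(im),ps);r=big(red(im),pr);W[n]=(w,r)
    print(n,cv2.fitEllipse(w),cv2.boundingRect(r),cv2.fitEllipse(r))
    x,y,ww,hh=cv2.boundingRect(r);v=im.copy();cv2.drawContours(v,[w.reshape(-1,1,2)],-1,(0,255,0),1)
    a=im[y-8:y+hh+8,x-8:x+ww+8];b=v[pr[1]-60:pr[1]+90,pr[0]-30:pr[0]+170] if 1 else 0
    cv2.drawContours(v,[r.reshape(-1,1,2)],-1,(255,0,0),1);W[n+'i']=np.hstack([cv2.resize(a,(300,300),interpolation=0),cv2.resize(b,(400,300),interpolation=0)])
cv2.imwrite("pics/z1.png",np.vstack([W['sidei'],W['topi']]))
for z in(.05,.06,.07):print("wheel",z,*[cv2.minEnclosingCircle(plane(c,W[n][0],z)[:,:2].astype(np.float32)) for n,c in(("side",s),("top",t))])
for z in(.07,.08,.09):print("red top",z,cv2.minEnclosingCircle(plane(t,W["top"][1],z)[:,:2].astype(np.float32)))
```

```text
Traceback (most recent call last):
cv2.error: OpenCV(4.12.0) /io/opencv/modules/imgproc/src/shapedescr.cpp:361: error: (-201:Incorrect size of input array) There should be at least 5 points to fit the ellipse in function 'fitEllipseNoDirect'
```

Run:
```python
import cv2
for n,P in(("side",[(269,188),(250,175),(290,200),(320,230),(268,180),(182,136),(182,150),(300,185)]),("top",[(246,174),(230,160),(265,190),(290,230),(152,206),(144,212),(162,200)])):
    im=cv2.imread(f"pics/{n}0.png");h=cv2.cvtColor(im,cv2.COLOR_BGR2HSV)
    print(n,[h[y,x].tolist() for x,y in P])
```

```text
side [[105, 4, 133], [113, 8, 132], [110, 6, 130], [18, 100, 122], [110, 7, 115], [9, 147, 78], [9, 145, 65], [120, 4, 127]]
top [[128, 14, 149], [120, 14, 146], [124, 14, 145], [16, 128, 118], [9, 168, 105], [10, 160, 51], [9, 177, 49]]
```

```bash
sed -i 's/h\[...,0\]<9)/h[...,0]<13)/; s/&(h\[...,1\]>105)&(h\[...,2\]>40)/\&(h[...,1]>125)\&(h[...,2]>30)/; s/    return (h\[/XX/' h.py; sed -i 's/^def big(m,seed):/def big(m,seed):\n    m=cv2.morphologyEx(m.astype(np.uint8),cv2.MORPH_CLOSE,np.ones((5,5)))/' h.py
```

Create m.py:
```python
from cell import env
from h import *
s=env.read_camera("side");t=env.read_camera("top")
W={}
for n,c,ps,pr in(("side",s,(269,188),(182,148)),("top",t,(246,174),(152,206))):
    im=c["color"]
    w=big(grey(im),ps);r=big(red(im),pr);W[n]=(w,r)
    print(n,cv2.fitEllipse(w),cv2.boundingRect(r))
    v=im.copy();cv2.drawContours(v,[w.reshape(-1,1,2),r.reshape(-1,1,2)],-1,(0,255,0),1)
    x,y=pr;a=cv2.convertScaleAbs(im[y-30:y+30,x-30:x+30],alpha=1.8)
    b=v[y-60:y+90,x-30:x+170]
    W[n+'i']=np.hstack([cv2.resize(a,(300,300),interpolation=0),cv2.resize(b,(400,300),interpolation=0)])
cv2.imwrite("pics/z1.png",np.vstack([W['sidei'],W['topi']]))
f=lambda c,p,z:np.round(np.r_[cv2.minEnclosingCircle(plane(c,p,z)[:,:2].astype(np.float32))[0],cv2.minEnclosingCircle(plane(c,p,z)[:,:2].astype(np.float32))[1]],4)
for z in(.05,.06,.07):print("wheel",z,f(s,W["side"][0],z),f(t,W["top"][0],z))
for z in(.07,.08,.09):print("red top",z,f(t,W["top"][1],z))
```

```bash
python3 m.py
```

```text
side ((268.77557373046875, 191.33749389648438), (60.0858268737793, 88.8559799194336), 92.74959564208984) (168, 129, 27, 41)
top ((245.6172332763672, 174.1156005859375), (69.23845672607422, 69.8538589477539), 90.13008117675781) (138, 194, 27, 25)
wheel 0.05 [0.5667 0.0036 0.0915] [ 0.5634 -0.0042  0.0857]
wheel 0.06 [ 0.5597 -0.0059  0.09  ] [ 0.5624 -0.0041  0.0849]
wheel 0.07 [ 0.5528 -0.0153  0.0884] [ 0.5614 -0.004   0.0841]
red top 0.07 [0.4887 0.2204 0.0323]
red top 0.08 [0.4884 0.2182 0.032 ]
red top 0.09 [0.4881 0.2161 0.0317]
```

View pics/z1.png

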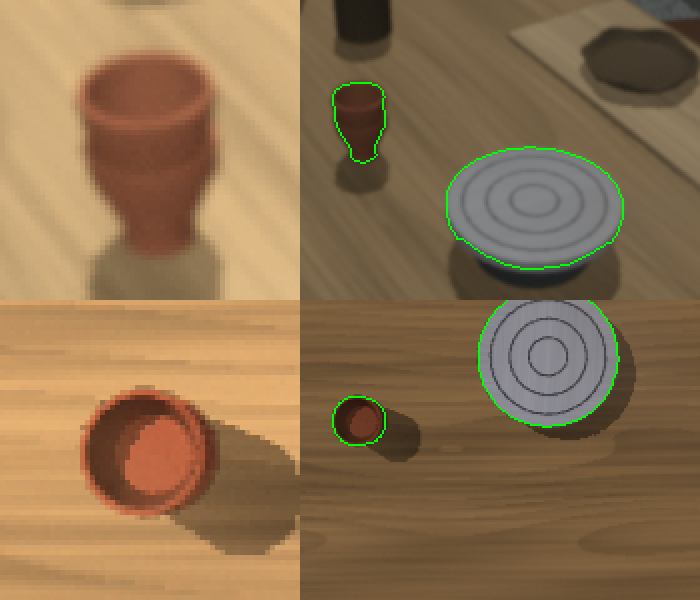

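The zoom shows the side-view rim ellipse centred near (181,136) and the top-view one near (151,206). The wheel's inner ring is near (268.5,188) in the side view and (246,174) in the top view. Next I triangulate these.

Run:
```python
from cell import env
from h import *
s=env.read_camera("side");t=env.read_camera("top")
print("rim",tri(s,(181,136),t,(151,205.8)),"wheel",tri(s,(268.5,187.5),t,(245.6,174)))
# red rim extents from ellipse extremes
print(plane(s,[(167.2,136),(194.8,136)],.08),plane(t,[(137.8,205.8),(164,205.8),(151,193.3),(151,218.6)],.08))
o=env.get_obs();print(o['time_s'],o['tool_pos'],o['qpos'])
from scipy.spatial.transform import Rotation as R
M=R.from_euler('xyz',o['tool_rot'],degrees=True).as_matrix()
for P in([.488,.219,.24],[.5624,-.0041,.24]):print(M.T@(np.array(P)-o['tool_pos']))
```

```text
rim (array([0.4882572 , 0.21871507, 0.08007374]), np.float64(0.0011275696931660104)) wheel (array([ 0.5615907 , -0.00362504,  0.06222266]), np.float64(0.0011115955447030387))
[[0.46295352 0.23508373 0.08      ]
 [0.5126284  0.20322722 0.08      ]] [[0.48915437 0.24964246 0.08      ]
 [0.48837578 0.18790899 0.08      ]
 [0.51803067 0.21846455 0.08      ]
 [0.458898   0.21854811 0.08      ]]
0.4 [ 0.18883687 -0.62191181  0.23941662] [73.91568659 18.39937305 -4.01574308 83.1172781   1.2927899  78.53948722
 -3.26024783]
[ 5.30601784e-01 -7.17699891e-01 -4.53437318e-04]
[ 5.36964653e-01 -4.82607395e-01 -4.99160181e-04]
```
Red rim (0.4883,0.2187,0.080). Wheel (0.562,-0.004,0.06).

The rows are not in the units I measure in: shifts go in units of 20 mm and turns go in units of 10 degrees. I convert before sending: 0.035 m is 1.75, 0.28 m is 14.

Emit:
{"method": "drive_effector", "body": {
  "increments": [
    [1.75,-1,0,0,0.087],
    [3.5,-2,0,0,0.087],
    [5.25,-3,0,0,0.087],
    [7,-4,0,0,0.087],
    [8.75,-5,0,0,0.087],
    [10.5,-6,0,0,0.087],
    [12.25,-7,0,0,0.087],
    [14,-8,0,0,0.087]
  ],
  "squeeze": 20
}}

```text
time_s: 1.07
tool_pos: [0.4113, -0.3859, 0.2399]
tool_rot: [180.0, -0.0, 16.9]
force: [0.3, -0.8, 0.2]
grip_width: 0.087
grasp_force: 0.0
```

In the tool's units: -0.235 m is -11.75, -0.195 m is -9.75.

Emit:
{"method": "drive_effector", "body": {
  "increments": [
    [1.75,-1,0,0,0.087],
    [3.5,-2,0,0,0.087],
    [5.25,-3,0,0,0.087],
    [6.5,-4.5,0,0,0.087],
    [7.5,-6,0,0,0.087],
    [8.5,-7.75,0,0,0.087],
    [9,-9.75,0,0,0.087],
    [9.5,-11.75,0,0,0.087]
  ]
}}

```text
time_s: 1.73
tool_pos: [0.5239, -0.1054, 0.2395]
tool_rot: [-180.0, -0.0, 16.9]
force: [0.6, 0.3, 0.7]
grip_width: 0.087
grasp_force: 0.0
```

Create d.py:
```python
import sys
from cell import env
import numpy as np
from scipy.spatial.transform import Rotation as R
o=env.get_obs();M=R.from_euler('xyz',o['tool_rot'],degrees=True).as_matrix()
print(o['time_s'],o['tool_pos'],o['tool_rot'],o['qpos'].round(1) if hasattr(o['qpos'],'round') else o['qpos'],o['grip_width'],o['grasp_force'])
print(np.round(M.T@(np.array(list(map(float,sys.argv[1:4])))-o['tool_pos']),4))
```

```bash
python3 d.py .488 .219 .24
```

```text
1.7333 [ 0.52393723 -0.10535171  0.2395041 ] [-1.79992095e+02 -1.73754238e-02  1.69071259e+01] [ 35.4   5.9 -28.6  98.7   2.9  76.1 -66.9] 0.0869794329197813 0.0
[ 0.0599 -0.3208 -0.0004]
```

In the tool's units: -0.32 m is -16, -0.28 m is -14.

Emit:
{"method": "drive_effector", "body": {
  "increments": [
    [0.4,-2,0,0,0.087],
    [0.75,-4,0,0,0.087],
    [1.15,-6,0,0,0.087],
    [1.5,-8,0,0,0.087],
    [1.9,-10,0,0,0.087],
    [2.25,-12,0,0,0.087],
    [2.65,-14,0,0,0.087],
    [3,-16,0,0,0.087]
  ]
}}

```text
time_s: 2.4
tool_pos: [0.4878, 0.2179, 0.24]
tool_rot: [180.0, -0.1, 16.9]
force: [0.4, -0.2, -0.5]
grip_width: 0.087
grasp_force: 0.0
```

Emit:
{"method": "drive_effector", "body": {
  "increments": [
    [0,0,0,0,0.087],
    [0,0,0,0,0.087]
  ]
}}

```text
time_s: 2.57
tool_pos: [0.487, 0.2193, 0.2398]
tool_rot: [-180.0, -0.0, 17.3]
force: [1.0, -1.3, -1.2]
grip_width: 0.0869
grasp_force: 0.0
```

```bash
python3 d.py .488 .219 .075
```

Run:
```python
from cell import env
import cv2
from h import *
c=env.read_camera("wrist");cv2.imwrite("pics/w1.png",c["color"])
r=big(red(c["color"]),(256,192));print(cv2.boundingRect(r),[(z,cv2.minEnclosingCircle(plane(c,r,z)[:,:2].astype(np.float32))) for z in(.08,)],c["world_from_camera"].round(3).tolist())
```

```text
2.5667 [0.48704068 0.21934129 0.23976671] [-1.79954725e+02 -1.93562819e-02  1.72591379e+01] [  14.6    7.5  -44.8   98.3    5.4   76.3 -104. ] 0.0868693180945463 0.0
[0.0008 0.0007 0.1648]
(221, 148, 61, 63) [(0.08, ((0.49048537015914917, 0.22264845669269562), 0.030670804902911186))] [[0.297, -0.925, -0.236, 0.551], [-0.955, -0.288, -0.072, 0.239], [-0.001, 0.246, -0.969, 0.385], [0.0, 0.0, 0.0, 1.0]]
```

View pics/w1.png

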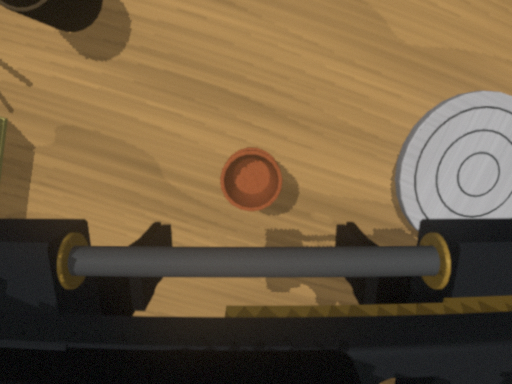

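The wrist view shows the bowl's rim centred near (251,179). At z = 0.08 that puts it within 4 mm of the two-view fix, with a radius of 30.7 mm, so I descend.

Emit:
{"method": "drive_effector", "body": {
  "increments": [
    [0.05,0,1.5,0,0.087],
    [0.1,0,3.25,0,0.087],
    [0.1,0,5,0,0.087],
    [0.1,0,6,0,0.087],
    [0.1,0,7,0,0.087],
    [0.1,0,7.75,0,0.087],
    [0.1,0,8.2,0,0.087],
    [0.1,0,8.2,0,0.087]
  ]
}}

```text
time_s: 3.28
tool_pos: [0.4894, 0.2141, 0.0735]
tool_rot: [179.9, 0.2, 16.7]
force: [0.3, -0.9, 0.2]
grip_width: 0.087
grasp_force: 0.0
```

Emit:
{"method": "drive_effector", "body": {
  "increments": [
    [0,0,0,0,0.087],
    [0,0,0,0,0.087]
  ]
}}

```text
time_s: 3.45
tool_pos: [0.4912, 0.2165, 0.0766]
tool_rot: [180.0, -0.1, 16.8]
force: [-0.3, 0.4, 1.5]
grip_width: 0.0871
grasp_force: 0.0
```

```bash
python3 d.py .489 .2205 .075
```

```text
3.45 [0.49119875 0.21646745 0.07662349] [ 1.79980949e+02 -1.05762449e-01  1.68313659e+01] [  11.    17.7  -42.7  108.6   14.    58.9 -110.8] 0.08710410388159129 0.0
[-0.0009 -0.0045  0.0016]
```

In the tool's units: -0.003 m is -0.15, 0.001 m is 0.05.

Emit:
{"method": "drive_effector", "body": {
  "increments": [
    [0,-0.15,0.05,0,0.087],
    [0,-0.15,0.05,0,0.087],
    [0,-0.15,0.05,0,0.07],
    [0,-0.15,0.05,0,0.065],
    [0,-0.15,0.05,0,0.06],
    [0,-0.15,0.05,0,0.055],
    [0,-0.15,0.05,0,0.05],
    [0,-0.15,0.05,0,0.05]
  ],
  "squeeze": 20
}}

```text
time_s: 4.12
tool_pos: [0.4893, 0.22, 0.0747]
tool_rot: [-180.0, -0.0, 16.9]
force: [0.3, 1.4, 0.5]
grip_width: 0.059
grasp_force: 20.7
```

Emit:
{"method": "drive_effector", "body": {
  "increments": [
    [0,0,0,0,0.05],
    [0,0,0,0,0.05],
    [0,0,0,0,0.05],
    [0,0,0,0,0.05],
    [0,0,0,0,0.05],
    [0,0,0,0,0.05]
  ]
}}

```text
time_s: 4.62
tool_pos: [0.4893, 0.2199, 0.0747]
tool_rot: [-180.0, -0.0, 16.9]
force: [-1.2, 0.5, 2.5]
grip_width: 0.0588
grasp_force: 20.7
```

```bash
python3 d.py .489 .2205 .075
```

Run:
```python
from cell import env
from h import *
w,s=env.read_camera("wrist"),env.read_camera("side")
cv2.imwrite("pics/g1.png",np.hstack([cv2.resize(w["color"],(400,300)),cv2.resize(s["color"][80:230,90:290],(400,300))]))
```

```text
4.6167 [0.48933773 0.21989465 0.07468297] [-1.79988653e+02 -1.91317329e-02  1.69005148e+01] [  10.7   17.9  -42.8  108.7   14.1   58.8 -111.2] 0.05878936190812242 20.69555907668807
[-0.0001 -0.0007 -0.0003]
```

View pics/g1.png

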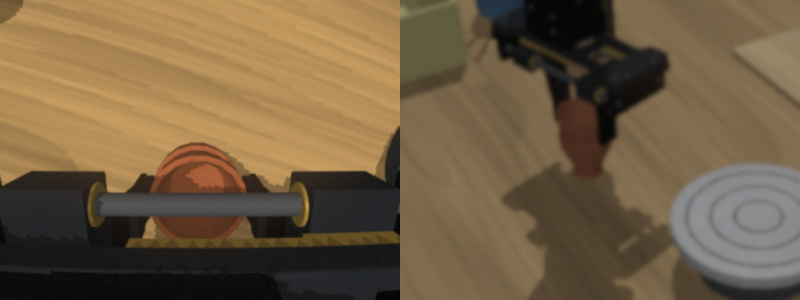

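The wrist half shows the upper bowl between the pads around (200,190), with the lower rim just behind it. The width is 58.8 mm at 20.7 N, so the grip is good. I lift slowly.

Emit:
{"method": "drive_effector", "body": {
  "increments": [
    [0,0,-0.3,0,0.05],
    [0,0,-0.7,0,0.05],
    [0,0,-1.1,0,0.05],
    [0,0,-1.5,0,0.05],
    [0,0,-2,0,0.05],
    [0,0,-2.6,0,0.05],
    [0,0,-3.3,0,0.05],
    [0,0,-4,0,0.05]
  ]
}}

```text
time_s: 5.38
tool_pos: [0.4892, 0.2196, 0.156]
tool_rot: [180.0, -0.0, 16.9]
force: [-0.4, 0.2, -1.9]
grip_width: 0.0586
grasp_force: 20.7
```

Emit:
{"method": "drive_effector", "body": {
  "increments": [
    [0,0,-1,0,0.05],
    [0,0,-2,0,0.05],
    [0,0,-2,0,0.05],
    [0,0,-2,0,0.05]
  ]
}}

```text
time_s: 5.72
tool_pos: [0.49, 0.22, 0.1961]
tool_rot: [180.0, -0.2, 16.9]
force: [0.1, -0.2, -1.6]
grip_width: 0.059
grasp_force: 20.7
```

```bash
python3 d.py .562 -.004 .194
```

Run:
```python
from cell import env
from h import *
w,s=env.read_camera("wrist"),env.read_camera("side")
cv2.imwrite("pics/g2.png",np.hstack([cv2.resize(w["color"],(400,300)),cv2.resize(s["color"][50:230,90:330],(400,300))]))
t=env.read_camera("top");r=big(red(t["color"]),(152,206));print(cv2.boundingRect(r))
```

```text
5.7167 [0.49004539 0.21996366 0.19612891] [ 1.79968805e+02 -1.79340109e-01  1.68836097e+01] [  13.9    9.8  -44.8  101.5    7.4   71.5 -105.9] 0.058971437237705274 20.745205624606342
[0.0038 0.2352 0.0023]
(138, 190, 23, 29)
```

View pics/g2.png

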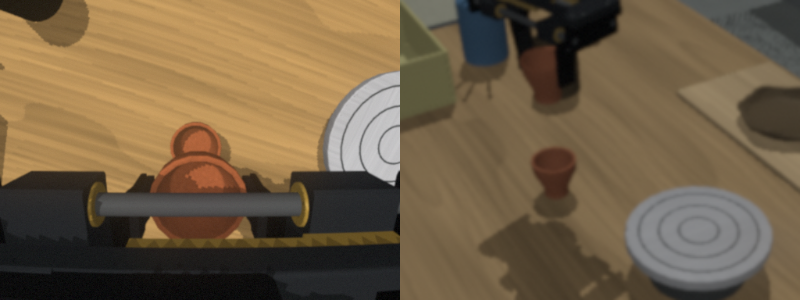

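The side half shows the bowl upright in the gripper, clear of the lower bowl, which still stands near (553,170) in that crop. I carry it over the wheel.

Emit:
{"method": "drive_effector", "body": {
  "increments": [
    [0.05,1,0,0,0.05],
    [0.05,2.5,0,0,0.05],
    [0.1,4.25,0,0,0.05],
    [0.1,6,0,0,0.05],
    [0.15,7.75,0,0,0.05],
    [0.15,9.5,0,0,0.05],
    [0.2,11,0,0,0.05],
    [0.2,11.75,0,0,0.05]
  ]
}}

```text
time_s: 6.53
tool_pos: [0.5615, -0.0096, 0.1929]
tool_rot: [179.9, 0.2, 16.6]
force: [-0.3, -1.1, -2.4]
grip_width: 0.0586
grasp_force: 20.7
```

Emit:
{"method": "drive_effector", "body": {
  "increments": [
    [0,0,0,0,0.05],
    [0,0,0,0,0.05],
    [0,0,0,0,0.05],
    [0,0,0,0,0.05]
  ]
}}

```text
time_s: 6.87
tool_pos: [0.5608, -0.0016, 0.1943]
tool_rot: [-179.9, 0.0, 17.1]
force: [-0.4, -0.4, -1.3]
grip_width: 0.0589
grasp_force: 20.7
```

```bash
python3 d.py .562 -.004 .109
```

Run:
```python
from cell import env
from h import *
w,s=env.read_camera("wrist"),env.read_camera("side")
cv2.imwrite("pics/p1.png",np.hstack([cv2.resize(w["color"],(400,300)),cv2.resize(s["color"][80:260,150:390],(400,300))]))
# wheel check and held-bowl rim centre from the wrist camera
g=big(red(w["color"]),(256,230));print(cv2.boundingRect(g))
p=plane(w,g,.193)[:,:2];print(p.min(0),p.max(0))
```

```text
6.8667 [ 0.56083653 -0.00160745  0.19433139] [-1.79945322e+02  2.01529615e-02  1.70888554e+01] [ 29.1  12.  -35.6  98.5   7.3  71.9 -81.1] 0.05886473851196503 20.74512468995957
[0.0004 0.0027 0.0853]
(192, 198, 124, 49)
[ 0.55676102 -0.02843637] [0.58938504 0.02850501]
```

View pics/p1.png

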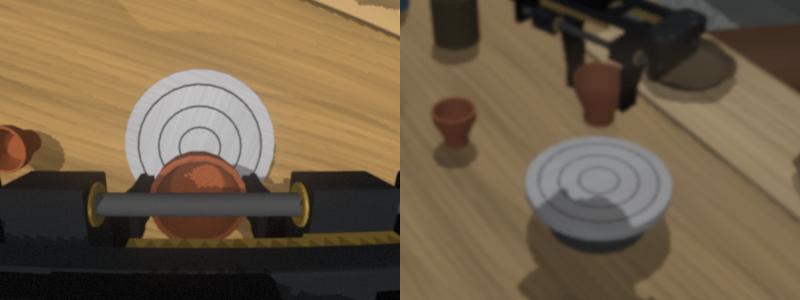

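The wrist half shows the bowl centred left to right on the wheel (x about 198 for both). In the side half it hangs above the head's centre ring at (598,182). I lower it.

In the tool's units: 0.079 m is 3.95, 0.077 m is 3.85.

Emit:
{"method": "drive_effector", "body": {
  "increments": [
    [0,0.05,1,0,0.05],
    [0,0.1,2,0,0.05],
    [0,0.1,2.75,0,0.05],
    [0,0.1,3.25,0,0.05],
    [0,0.1,3.6,0,0.05],
    [0,0.1,3.85,0,0.05],
    [0,0.1,3.95,0,0.05],
    [0,0.1,3.95,0,0.05]
  ]
}}

```text
time_s: 7.63
tool_pos: [0.5621, -0.0058, 0.1157]
tool_rot: [180.0, -0.0, 16.9]
force: [0.2, 0.8, -1.5]
grip_width: 0.059
grasp_force: 20.7
```

Emit:
{"method": "drive_effector", "body": {
  "increments": [
    [0,0,0,0,0.05],
    [0,0,0.05,0,0.05],
    [0,0,0.1,0,0.05],
    [0,0,0.15,0,0.05],
    [0,0,0.15,0,0.05],
    [0,0,0.15,0,0.05],
    [0,0,0.15,0,0.05],
    [0,0,0.15,0,0.05]
  ]
}}

```text
time_s: 8.3
tool_pos: [0.562, -0.006, 0.1126]
tool_rot: [180.0, -0.0, 16.9]
force: [0.7, -0.9, -2.5]
grip_width: 0.0586
grasp_force: 20.7
```

```bash
python3 d.py .562 -.004 .109
```

```text
8.3 [ 0.56198646 -0.00602253  0.11259149] [ 1.79993333e+02 -2.14018133e-03  1.68864212e+01] [ 28.1  16.6 -34.7 103.5  10.5  63.1 -83.4] 0.05861895049795873 20.745192286002627
[ 0.0006 -0.0019  0.0036]
```

In the tool's units: 0.003 m is 0.15, 0.0025 m is 0.125.

Emit:
{"method": "drive_effector", "body": {
  "increments": [
    [0,-0.05,0.05,0,0.05],
    [0,-0.1,0.1,0,0.05],
    [0,-0.1,0.125,0,0.05],
    [0,-0.1,0.15,0,0.05],
    [0,-0.1,0.15,0,0.05],
    [0,-0.1,0.15,0,0.05]
  ]
}}

```text
time_s: 8.8
tool_pos: [0.5614, -0.0041, 0.1095]
tool_rot: [180.0, 0.0, 16.9]
force: [0.1, -0.6, -1.3]
grip_width: 0.0591
grasp_force: 20.7
```

Emit:
{"method": "drive_effector", "body": {
  "increments": [
    [0,0,0.025,0,0.05],
    [0,0,0.05,0,0.05],
    [0,0,0.05,0,0.05],
    [0,0,0.05,0,0.05]
  ]
}}

```text
time_s: 9.13
tool_pos: [0.5616, -0.0041, 0.1088]
tool_rot: [180.0, -0.0, 16.9]
force: [-0.4, 0.3, 0.6]
grip_width: 0.0587
grasp_force: 20.7
```

Force is rising, so contact is starting. I go a touch further to confirm it.

Emit:
{"method": "drive_effector", "body": {
  "increments": [
    [0,0,0.025,0,0.05],
    [0,0,0.04,0,0.05],
    [0,0,0.04,0,0.05],
    [0,0,0.04,0,0.05]
  ]
}}

```text
time_s: 9.47
tool_pos: [0.562, -0.004, 0.1087]
tool_rot: [180.0, -0.1, 16.9]
force: [-1.2, 1.0, 4.8]
grip_width: 0.0588
grasp_force: 20.7
```

```bash
python3 d.py 0 0 0 | head -1
```

```text
9.4667 [ 0.56199369 -0.00396842  0.10868865] [ 1.79960310e+02 -7.38239092e-02  1.68969098e+01] [ 27.9  16.8 -34.7 103.8  10.7  62.6 -83.7] 0.05880043229480436 20.70849033483629
```

Emit:
{"method": "drive_effector", "body": {
  "increments": [
    [0,0,0,0,0.062],
    [0,0,0,0,0.064],
    [0,0,0,0,0.068],
    [0,0,0,0,0.074],
    [0,0,0,0,0.08],
    [0,0,0,0,0.087],
    [0,0,0,0,0.087],
    [0,0,0,0,0.087]
  ]
}}

```text
time_s: 10.13
tool_pos: [0.5613, -0.0041, 0.1076]
tool_rot: [180.0, 0.0, 16.9]
force: [-0.2, 0.2, -0.1]
grip_width: 0.0857
grasp_force: 0.0
```

In the tool's units: -0.16 m is -8, -0.13 m is -6.5.

Emit:
{"method": "drive_effector", "body": {
  "increments": [
    [0,0,-0.25,0,0.087],
    [0,0,-0.75,0,0.087],
    [0,0,-1.5,0,0.087],
    [0,0,-2.5,0,0.087],
    [0,0,-3.75,0,0.087],
    [0,0,-5,0,0.087],
    [0,0,-6.5,0,0.087],
    [0,0,-8,0,0.087]
  ]
}}

```text
time_s: 10.8
tool_pos: [0.5611, -0.0039, 0.27]
tool_rot: [180.0, -0.0, 16.9]
force: [0.7, 0.2, 0.0]
grip_width: 0.0869
grasp_force: 0.0
```

Emit:
{"method": "drive_effector", "body": {
  "increments": [
    [-1,1.5,0,0,0.087],
    [-2,3,0,0,0.087],
    [-2.5,4.5,0,0,0.087],
    [-2.5,5.5,0,0,0.087],
    [-2.5,5.5,0,0,0.087],
    [-2.5,5.5,0,0,0.087]
  ]
}}

```text
time_s: 11.3
tool_pos: [0.5455, -0.1251, 0.2685]
tool_rot: [180.0, -0.0, 16.7]
force: [-0.3, 0.4, -0.2]
grip_width: 0.0868
grasp_force: 0.0
```

Run:
```python
from cell import env
from h import *
t,s=env.read_camera("top"),env.read_camera("side")
cv2.imwrite("pics/f1.png",np.hstack([cv2.resize(t["color"],(400,300)),cv2.resize(s["color"][80:335,60:400],(400,300))]))
for c,z in((t,.114),):
    r=big(red(c["color"]),(246,174));print(cv2.boundingRect(r),cv2.minEnclosingCircle(plane(c,r,z)[:,:2].astype(np.float32)))
r=big(red(t["color"]),(152,206));print(cv2.minEnclosingCircle(plane(t,r,.054)[:,:2].astype(np.float32)))
```

```text
(234, 160, 25, 25) ((0.5607514977455139, -0.004021062050014734), 0.028604775667190552)
((0.4882967472076416, 0.2205156832933426), 0.03040786273777485)
```

View pics/f1.png

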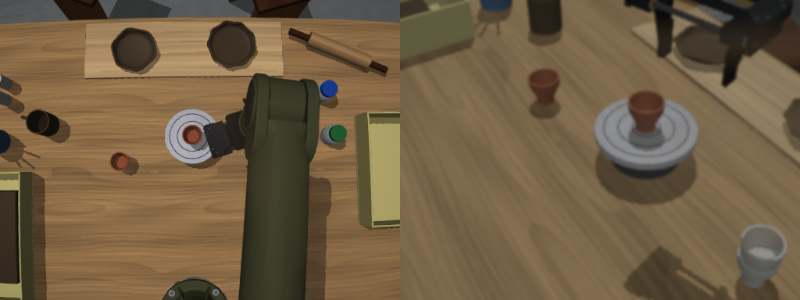

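The bowl stands upright at the wheel's centre (top view, 192,134), measured about 1 mm off it. The lower bowl and the white pile are where they began.

```bash
python3 -c "from cell import env;print(env.sign_off())"
```

```text
the job is handed in; nothing more can be done
None
```

The top terracotta bowl stands upright about 1 mm from the wheel's centre, the lower bowl and white pile are where they began, the arm is clear, and the job was handed in at about 11.4 s; no verdict was printed.

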